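Clamp a steel bar in a cam-lock grinding fixture

TASK

Get the steel bar ready for grinding: slide it lengthwise in the fixture until it seats against the end stop, then swing the cam lever through its quarter turn to its own stop, lean on it there with about 14 N for half a second so the cam is properly locked, and let go. Never push the bar or the lever with more than 20 N, and leave the other things on the bench where they are.

Things in the scene. Friction and masses are not known exactly. Their poses are not given: they have to be found in the camera images.
- fixture: Steel fixture on the bench: base plate 190 x 310 mm, its top 12 mm above the bench. Origin on the bench, below where the bar's centre is when home; z up, x from the lever towards the fence, y along the bar towards the end stop. Fence face at x = +15 mm, two keeper pins and the cam on the -x side; the channel is open at its -y end, plate bare to y = -190 mm. All lies below 70 mm.
- end_stop (a point): Middle of the end stop's face, which the bar's +y end must meet, 24 mm above the bench: 80 mm in +y from the fixture's origin. The end stop is a steel block 52 x 22 x 30 mm; it does not give. Axes as the fixture's.
- bar_center (a point): Centre (half-way up) of the work: plain steel box-section bar 160 mm long (its y), 30 mm wide (x), 24 mm high (z), 0.25 to 0.5 kg, lying in the fixture, its top 36 mm above the bench. It begins 20 to 55 mm short of the end stop, up to 3 mm off the fence, and slides with 1 to 4 N. Its free end, for pushing, is 80 mm in -y from here.
- lever_pivot (a point): Point on the cam lever's upright pivot, 55 mm above the bench, at the height of the handle's axis; fixed to the fixture (axes as the fixture's), 38.9 mm in -x from its origin.
- lever_grip (a point): Point on the axis of the lever's handle, 90 mm from the pivot, 55 mm above the bench; it turns with the lever. The handle is a straight level round black rubber sleeve, 18 mm in diameter, reaching from 50 to 130 mm from the pivot, clear of the plate by 34 mm; nothing stands in its sweep.
- cam_lever (a joint): Lever angle in rad. 0 = open, handle along the fixture's -x (starts at 0 to 0.25); grows anticlockwise from above to 1.571, handle along the fixture's -y, parallel to the bar, at a solid stop. Turns stiffly (3 N at 90 mm out, 5 to 10 N once the cam bears on the bar), stays where left. The cam pushes the bar against the fence and towards the end stop.
- bar: The same bar as a body, for reference: origin at the centre of its underside, axes along it as for bar_center.
- felt_wheel: Bystander, leave alone: small felt wheel, 48 mm across, 24 mm high, on the fixture's plate behind the fence. Origin at the centre of its underside.
- brass_block: Bystander, leave alone: brass block 50 x 30 x 22 mm on the bench on the lever's side, near the fixture's corner at +y. Origin at the centre of its underside.
- offcut: Bystander, leave alone: short steel box-section offcut 90 x 30 x 24 mm on the bench. Origin at the centre of its underside.
- mop_wheel: Bystander, leave alone: brown abrasive wheel lying flat, 130 mm across, 49 mm high. Origin at the centre of its underside.
- spray_can: Bystander, leave alone: upright can, 60 mm across, 130 mm tall. Origin at the centre of its underside.
- wrench: Bystander, leave alone: steel wrench lying on the bench. Origin at the centre of its underside.
- angle_grinder: Bystander, leave alone: angle grinder lying on the bench, 280 mm long, with a red side handle. Origin below its motor body.
There are look-alikes about, which are no part of the job. Leave any blue, green or red look-alike of the bar alone.

How it is judged:
On the way, in this order (a step that is already met when the one before it is completed fails the run):
1. the bar is slid home to within 1.8 mm of the end stop while the lever is still open (under 0.4 rad) (y of bar_center in the frame of fixture above -0.0018 m and z of bar_center in the frame of fixture below 0.028 m and value of joint cam_lever below 0.4 rad), for 0.2 s.
2. the lever is at its stop (within 0.03 rad) and is pressed there with 10 N or more for 0.3 s, with the bar home (y of bar_center in the frame of fixture above -0.0018 m and z of bar_center in the frame of fixture below 0.028 m and value of joint cam_lever above 1.541 rad and contact force between the fingers and cam_lever above 10 N), for 0.3 s.
At the end, for the whole second after the job is handed in: The bar lies home against the end stop (within 1.8 mm) and flat along the fence (within 1.8 mm and 0.02 rad), gripped by the cam (cam bears on it with over 3 N) and at rest; the lever stays at its stop (within 0.03 rad) (y of bar_center in the frame of fixture above -0.0018 m and z of bar_center in the frame of fixture below 0.028 m and value of joint cam_lever above 1.541 rad and x of bar_center in the frame of fixture above -0.0018 m and angle between the y axis of bar_center and the y axis of fixture, either way round below 0.02 rad and contact force between cam_lever and bar above 3 N and linear speed of bar below 0.01 m/s); the robot touches nothing.
It fails at once if the bar is pushed by the robot with more than 20 N (contact force between any of the fingers, the arm and bar above 20 N).
It fails at once if the lever is pushed by the robot with more than 20 N (contact force between any of the fingers, the arm and cam_lever above 20 N).
It fails at once if one of the other things on the bench is moved by more than 20 mm (distance of any of felt_wheel, brass_block, offcut, mop_wheel, spray_can, wrench, angle_grinder from where it was at the start of the episode above 0.02 m).
It also fails if it takes over 58 s, if anything falls off the work surface, if the arm or the gripper's body presses on something with over 40 N, if the wrist force passes 120 N, or if a joint passes its speed limit or range.

ROBOT

A 6-joint arm with a two-finger parallel gripper is mounted at the origin on the work surface. World frame = base frame: x ahead of the robot, y to its left, z up, the work surface at z = 0. Lengths are in m, angles in rad, forces in N, time in s.
With the tool pointing down it reaches from about 0.375 to 0.825 m from the base axis. Payload 5.5 kg.
Tool frame: the origin (TCP) lies midway between the tips of the shut fingers; the grasp point (between the pads) lies robot.hold_point_z behind it (robot.hold_point_z is the distance from the TCP to the grasp point, in m); z points along the fingers, y is the line along which they close (so a half turn about z gives the same grasp; the last joint's range is limited). The gripper opens to 85 mm and grips with 20 to 120 N. Pads are 22 mm wide; open, the fingers measure 114 mm over their backs; the gripper's body (76 mm by 85 mm) begins 54 mm behind the grasp point. The pads swing forward as they close: fully open they stand 13 mm farther back than shut.
Start: joints at [1.19, 0.314, -0.047, 1.21, 0, 1.571], TCP at [0.223, 0.557, 0.231] pointing down, gripper open.
Joint ranges: [-2.67, 2.67], [-0.69, 1.73], [-1.03, 1.25], [-2.08, 2.16], [-1.42, 1.45], [-3.14, 3.14]. Speed limits (rad/s): [2.39, 2.39, 3.01, 3.14, 3.14, 3.14].

INTERFACE

Orientations are given as a unit quaternion [x, y, z, w].
In Python, from bench import status, capture, camera_params, ticket, robot gives the robot as it stands. The module is installed in compiled form; this text tells all that it offers.
- The arm moves only by the tool servo_tool, never from a script. Its argument "rows" is text: rows parted by semicolons, each of 6 numbers parted by spaces: the shift along the tool's x, y, z in cm, then the turn, a rotation vector about the tool's x, y, z in rad. In form: dx dy dz wx wy wz; .... A call has 1 to 10 rows; each row is the pose to reach, as a shift and turn from the pose commanded when the call began, along the tool's axes at that moment; what a row does not reach only later rows make up. A row lasts 1/10 s, in which the tool goes at most 50 mm and 8.59 degrees, less where a joint would pass 70% of its speed; a pose out of reach is approached as far as the arm can. A call with a gripper value outside its range is refused whole. "grip" is the opening, from 0 (shut) to 1 (fully open), set as the call begins (left out, the last holds). The fingers move at their own pace and stop on an object; "squeeze" is the grip in N (left out, the last holds). Time passes only in rows, so rows that repeat a pose let the fingers close. It gives the time, the measured TCP pose, the force, the opening and the grip force at its end, in the units of the state.
- status.get_obs(): the state, without advancing time (a new reading comes with each control period).
- capture(name): name is "scene" or "top"; returns the picture (400x640x3 uint8, red, green, blue); there is no depth.
- camera_params(name): a dict with "fx", "fy", "cx", "cy" (pixels), "origin" and "orientation" of the camera in the world. Camera axes: x right, y down, z forward; pixel columns grow to the right and rows downward; lengths in m; the calibration is good to about 2 mm. A picture is of the moment at which its call begins. camera_params takes no time and is no camera call.
- ticket.close_job(): hands the job in; it is judged then, once.
The state is a dict: "clock": time; "joint_pos": joint angles; "qd": joint speeds; "effort": joint torques, N m; "position": TCP position; "eef_rot": TCP orientation; "contact_force": force on the tool from outside, world axes, zero at the start; "wrist_torque": the same for the moment, N m; "finger_gap": finger opening in m; "finger_force": force on a finger pad.
Only numpy, scipy, OpenCV 4.12 (cv2) and the standard library are available. Lean on these libraries where they do the work, as an engineer would, in place of code of your own. Each camera call takes 0.05 s, during which the arm holds its last target. There are 200 camera calls.

## Working session

There is one attempt and no reset: what is moved stays moved. The work goes in short steps, Python scripts to look and compute and a tool call to move; the robot and the scene stay as the last step left them, time stands still between calls to the robot, and variables do not carry over. Pictures are saved under pics/ and viewed, at most 10 in all, crops included, and the job is handed in when it is done.

Besides the shell and the picture viewer there is one more tool, called by a JSON object that holds its "fn" and its "kwargs". servo_tool: Moves the arm, as the interface text tells. Its arguments: {"type":"object","properties":{"rows":{"type":"string"},"grip":{"type":"number"},"squeeze":{"type":"number"}},"required":["rows"]}

```bash
mkdir -p pics; python3 - <<'E'
from bench import status,capture,camera_params,robot
import cv2
for n in("scene","top"):
    cv2.imwrite(f"pics/{n}0.png",capture(n)[:,:,::-1]); print(n,camera_params(n))
print(status.get_obs()); print(robot.hold_point_z)
E
```

```text
scene {'fx': 514.0475861048317, 'fy': 514.0475861048317, 'cx': 320.9008077160007, 'cy': 199.4443344821332, 'origin': array([1.2141969 , 0.01255699, 1.23525814]), 'orientation': array([ 0.68031148,  0.68051944, -0.19499758, -0.1898566 ])}
top {'fx': 460.90435759144987, 'fy': 460.90435759144987, 'cx': 318.4364210396857, 'cy': 203.80092222099285, 'origin': array([ 0.27888993, -0.01211751,  1.33673932]), 'orientation': array([-0.6993789 ,  0.70929816, -0.0527148 ,  0.07061465])}
{'clock': 0.1, 'joint_pos': array([ 1.19000901e+00,  3.14163114e-01, -4.79790860e-02,  1.21020120e+00,
        2.12943845e-06,  1.57079349e+00]), 'qd': array([ 4.49227138e-04, -2.44795623e-03,  3.05401774e-03,  2.01714298e-05,
       -9.01081036e-04, -1.03984786e-03]), 'effort': array([ 3.32003146e-04, -5.40767169e+01,  3.40541375e+01,  1.11594948e-02,
        1.55862199e-04, -5.46284639e-06]), 'position': array([0.22279629, 0.55653914, 0.2305161 ]), 'eef_rot': array([ 1.89244005e-01,  9.81929788e-01, -7.59354773e-04, -1.47434421e-04]), 'contact_force': array([ 0.15500807, -0.47615599,  0.40298222]), 'wrist_torque': array([-0.02835194,  0.04833389,  0.04670869]), 'finger_force': 0.0, 'finger_gap': 0.08558756274211145}
0.0187
```

View pics/scene0.png

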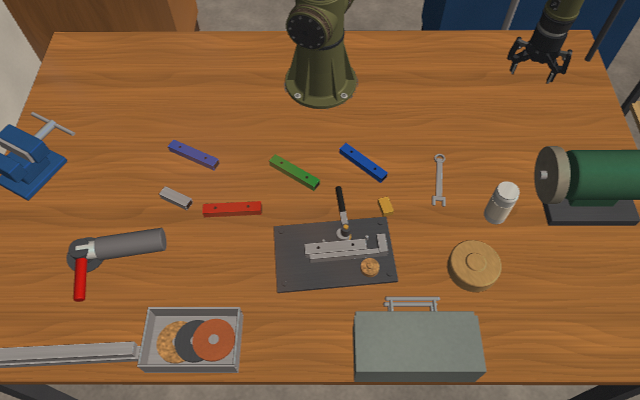

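View pics/top0.png

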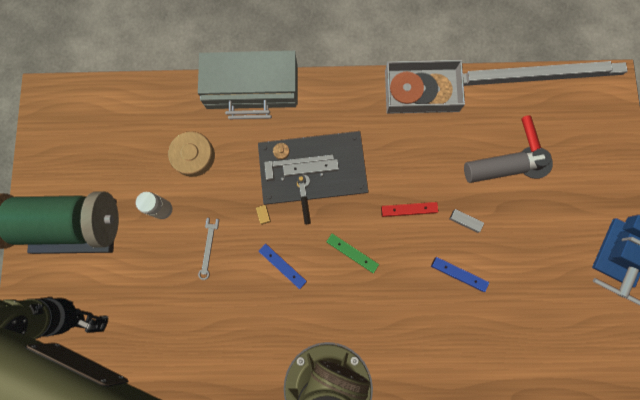

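Candidates for the bar: the silver bar in the fixture at scene (340,248) / top (310,167); red bar at (232,209), green at (294,171), blue at (362,162) and (193,154), grey offcut at (175,198). I choose the silver one in the fixture; the lever is at scene (342,210). Next is a close crop of both views.

```bash
python3 - <<'E'
import cv2
a=cv2.imread("pics/scene0.png")[180:300,265:405]; b=cv2.imread("pics/top0.png")[125:230,250:375]
cv2.imwrite("pics/sc.png",cv2.resize(a,None,fx=5,fy=5,interpolation=cv2.INTER_CUBIC))
cv2.imwrite("pics/tc.png",cv2.resize(b,None,fx=5,fy=5,interpolation=cv2.INTER_CUBIC))
E
```

```text
(no output)
```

View pics/sc.png

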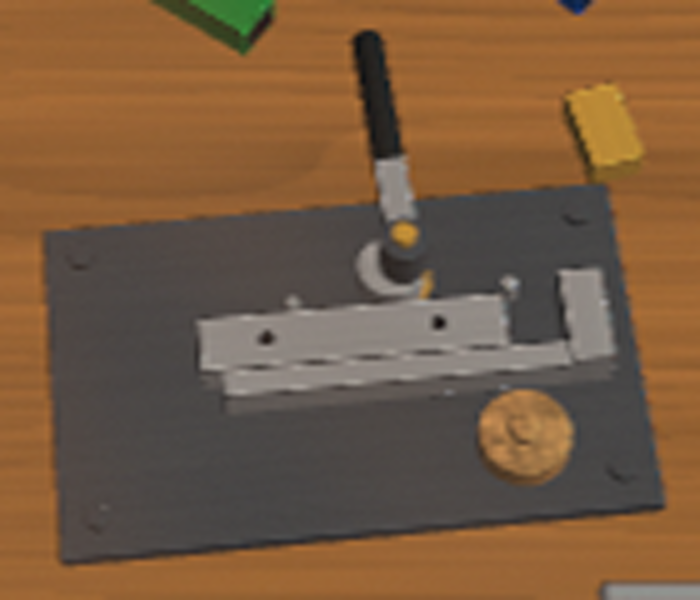

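View pics/tc.png

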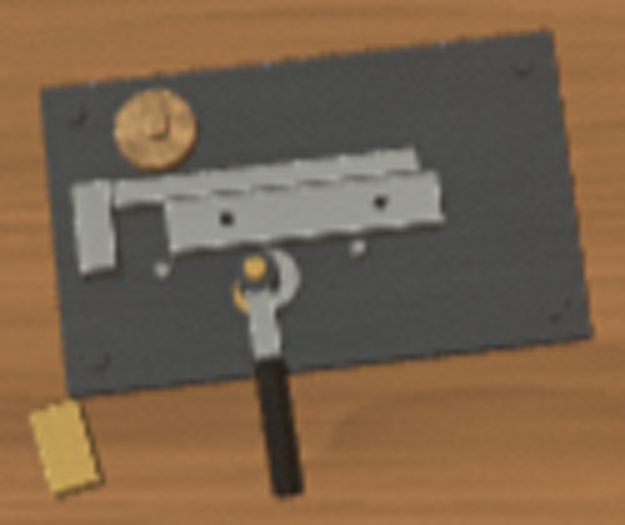

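The crops confirm the plain steel bar between fence and cam, with its free end at scene crop (200,345), the gap to the end stop at (510-560,320), and the lever nearly open. Now the pose.

```bash
cat > h.py <<'E'
import numpy as np
from scipy.spatial.transform import Rotation as R
from scipy.optimize import least_squares
from bench import camera_params
C={n:camera_params(n) for n in("scene","top")}
OFF={"scene":(265,180),"top":(250,125)}
def px(n,p): return (np.array(p)+.5)/5-.5+OFF[n]
def ray(n,uv,z):
    c=C[n]; d=R.from_quat(c["orientation"]).apply([(uv[0]-c["cx"])/c["fx"],(uv[1]-c["cy"])/c["fy"],1])
    return c["origin"]+d*(z-c["origin"][2])/d[2]
def proj(n,X):
    c=C[n]; q=R.from_quat(c["orientation"]).inv().apply(np.atleast_2d(X)-c["origin"])
    return np.c_[c["fx"]*q[:,0]/q[:,2]+c["cx"],c["fy"]*q[:,1]/q[:,2]+c["cy"]]
E
python3 - <<'E'
from h import *
np.set_printoptions(precision=4,suppress=True)
P={"scene":[(43,233),(607,184),(664,507),(63,563)],"top":[(592,337),(70,397),(40,90),(550,30)]}
S={"scene":[(560,270),(603,268),(615,357),(572,360)],"top":[(116,270),(80,275),(73,185),(113,182)]}
B={"scene":[(198,320),(503,295)],"top":[(445,220),(172,252),(440,172)]}
H={"scene":[(404,232),(390,157),(368,33)],"top":[(255,267),(271,358),(287,495)]}
for nm,D,z in(("plate",P,.012),("stop",S,.042),("bar",B,.036),("lever",H,.06)):
    for n in D:
        print(nm,n,*[ray(n,px(n,p),z)[:2] for p in D[n]])
F=np.array([[-95,-190],[-95,120],[95,120],[95,-190]])/1000 # x centre unknown
def res(v):
    x,y,a,xo=v; Q=F+[xo,0]; c,s=np.cos(a),np.sin(a)
    W=np.c_[x+c*Q[:,0]-s*Q[:,1],y+s*Q[:,0]+c*Q[:,1],np.full(4,.012)]
    return np.concatenate([(proj(n,W)-[px(n,p) for p in P[n]]).ravel() for n in P])
# stop face gives x-independent y check; fence x from stop
f=least_squares(lambda v:res([*v,0]),[.5,.1,0]); print(f.x,f.fun.reshape(2,4,2))
x,y,a=f.x;c,s=np.cos(a),np.sin(a)
def loc(w): d=w[:2]-[x,y]; return np.array([c*d[0]+s*d[1],-s*d[0]+c*d[1]])*1000
for nm,D,z in(("stop",S,.042),("bar",B,.036),("lever",H,.055)):
    for n in D: print(nm,n,*[loc(ray(n,px(n,p),z)) for p in D[n]])
E
```

```text
plate scene [ 0.547  -0.1266] [0.5169 0.1806] [0.7059 0.1974] [ 0.7359 -0.1069]
plate top [ 0.5456 -0.1252] [0.515  0.1808] [0.7024 0.2005] [ 0.7336 -0.1058]
stop scene [0.5858 0.1486] [0.5846 0.1711] [0.6361 0.174 ] [0.6378 0.1519]
stop top [0.5837 0.1504] [0.5811 0.1713] [0.6349 0.1758] [0.6362 0.1525]
bar scene [ 0.6117 -0.0406] [0.5973 0.1187]
bar top [ 0.6114 -0.0402] [0.5952 0.1186] [ 0.6403 -0.0378]
lever scene [0.5728 0.0667] [0.5277 0.0603] [0.4494 0.0499]
lever top [0.5798 0.0689] [0.5269 0.0601] [0.4488 0.0516]
[0.6218 0.0716 0.0995] [[[-0.0814 -0.2614]
  [ 0.3261 -0.4976]
  [ 1.1354 -0.5509]
  [-0.4164 -0.2501]]

 [[ 0.5674 -0.2082]
  [-0.2598 -0.136 ]
  [ 0.0424 -0.6663]
  [ 0.7218 -0.539 ]]]
stop scene [-28.2408  80.1831] [-27.1451 102.7352] [ 24.3904 100.5004] [23.8605 78.3132]
stop top [-30.1049  82.2303] [-30.6107 103.2298] [ 23.3389 102.3953] [22.3738 79.0406]
bar scene [ -21.2296 -110.5977] [-19.7266  49.2862]
bar top [ -21.4292 -110.1938] [-21.7706  49.4278] [   7.4968 -110.7158]
lever scene [-51.9206   0.4698] [-97.6979  -1.4031] [-176.9879   -4.0254]
lever top [-40.8913   1.655 ] [-94.5939  -1.8472] [-173.4851   -2.5138]
```

Fixture origin (offset corrected by stop, bar and lever): about (0.6175, 0.071), yaw 0.0995. The bar is about 30 mm short, and the lever is at about 0.02 rad. I'll push with the shut fingers' pad edge (tool x).

```bash
cat > go.py <<'E'
import sys,numpy as np
from scipy.spatial.transform import Rotation as R
from bench import status
# args: fixture-local x,y,z mm and tool yaw (rad, rel. to fixture: 0 -> tool y along fixture +x, tool x along +y, z down)
O=np.array([.6175,.071]);A=.0995
def show():
    o=status.get_obs();T=R.from_quat(o["eef_rot"]);M=T.as_matrix()
    c,s=np.cos(A),np.sin(A);d=o["position"][:2]-O
    yaw=np.arctan2(M[1,1],M[0,1])-A
    f=o["contact_force"]
    print("t %.2f local mm"%o["clock"],np.round([1e3*(c*d[0]+s*d[1]),1e3*(c*d[1]-s*d[0]),1e3*o["position"][2]],1),"yaw %.3f"%yaw,"F local",np.round([c*f[0]+s*f[1],c*f[1]-s*f[0],f[2]],1),"q",np.round(o["joint_pos"],2),"gap",round(o["finger_gap"],3))
    return o,T
if __name__=="__main__":
    o,T=show()
    if len(sys.argv)>4:
        x,y,z,w=map(float,sys.argv[1:5]);c,s=np.cos(A),np.sin(A)
        p=np.array([O[0]+(c*x-s*y)/1e3,O[1]+(s*x+c*y)/1e3,z/1e3]);a=A+w
        G=R.from_matrix(np.array([[-np.sin(a),np.cos(a),0],[np.cos(a),np.sin(a),0],[0,0,-1]]).T.reshape(3,3).T)
        G=R.from_matrix(np.column_stack([[-np.sin(a),np.cos(a),0],[np.cos(a),np.sin(a),0],[0,0,-1]]))
        print("shift cm",np.round(T.inv().apply(p-o["position"])*100,2),"rotvec",np.round((T.inv()*G).as_rotvec(),3))
E
sed -i '/reshape(3,3)/d' go.py; python3 go.py -4 -136 150 0
```

```text
t 0.10 local mm [-344.5  522.3  230.5] yaw 1.091 F local [ 0.1 -0.5  0.4] q [ 1.19  0.31 -0.05  1.21  0.    1.57] gap 0.086
shift cm [-60.62 -42.64   8.12] rotvec [-1.000e-03  1.000e-03  1.091e+00]
```

{"fn": "servo_tool", "kwargs": {"rows": "-30 -21 3 0 0 0.5; -60.6 -42.6 3 0 0 1.09; -60.6 -42.6 3 0 0 1.09; -60.6 -42.6 3 0 0 1.09; -60.6 -42.6 3 0 0 1.09; -60.6 -42.6 3 0 0 1.09; -60.6 -42.6 3 0 0 1.09; -60.6 -42.6 3 0 0 1.09; -60.6 -42.6 3 0 0 1.09; -60.6 -42.6 3 0 0 1.09", "grip": 0, "squeeze": 40}}

```text
clock: 1.1
position: [0.4962, 0.1365, 0.2101]
eef_rot: [0.671, 0.742, -0.0, -0.0]
contact_force: [1.2, 1.2, -0.3]
finger_gap: 0.0002
finger_force: 0.0
```

```bash
python3 go.py -4 -136 100 0
```

```text
t 1.10 local mm [-114.2   77.2  210.1] yaw 0.000 F local [ 1.3  1.1 -0.3] q [ 0.27  0.16 -0.29  1.12  0.    1.74] gap 0.0
shift cm [-21.33  11.01  11.01] rotvec [-0. -0.  0.]
```

{"fn": "servo_tool", "kwargs": {"rows": "-5 2.6 1 0 0 0; -10 5.2 3 0 0 0; -15 7.7 6 0 0 0; -21.3 11 11 0 0 0; -21.3 11 11 0 0 0; -21.3 11 11 0 0 0; -21.3 11 11 0 0 0; -21.3 11 11 0 0 0"}}

```text
clock: 1.9
position: [0.6258, -0.0618, 0.1004]
eef_rot: [0.671, 0.742, -0.0, -0.001]
contact_force: [0.3, 0.0, 0.4]
finger_gap: -0.0
finger_force: 0.0
```

```bash
python3 go.py -4 -136 22 0;python3 - <<'E'
from bench import capture
import cv2
for n,(x,y) in {"scene":(265,170),"top":(250,125)}.items():
    a=capture(n)[y:y+120,x:x+140,::-1]
    cv2.imwrite(f"pics/{n}1.png",cv2.resize(a,None,fx=5,fy=5,interpolation=cv2.INTER_CUBIC))
E
```

```text
t 1.90 local mm [  -5.  -133.   100.4] yaw 0.001 F local [0.3 0.  0.4] q [-0.1   0.44 -0.16  0.96  0.    1.37] gap -0.0
shift cm [-0.31  0.1   7.84] rotvec [-0.001 -0.001  0.001]
```

View pics/scene1.png

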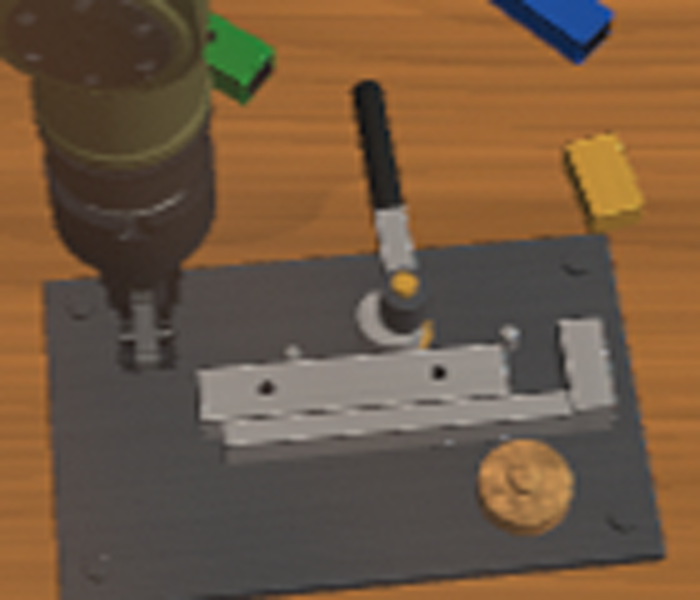

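The fingers hang at crop (148,365), above bare plate in line with the bar and clear of it. Going down.

{"fn": "servo_tool", "kwargs": {"rows": "-0.3 0.1 4 0 0 0; -0.3 0.1 6.5 0 0 0; -0.3 0.1 7.8 0 0 0; -0.3 0.1 7.8 0 0 0; -0.3 0.1 7.8 0 0 0"}}

```text
clock: 2.5
position: [0.6284, -0.0648, 0.0237]
eef_rot: [0.671, 0.742, 0.0, 0.001]
contact_force: [0.4, 1.0, 0.0]
finger_gap: 0.0001
finger_force: 0.0
```

```bash
python3 go.py -4 -93 22 0
```

```text
t 2.50 local mm [  -2.7 -136.2   23.7] yaw 0.001 F local [0.4 0.9 0. ] q [-0.1   0.52 -0.24  0.81  0.    1.37] gap 0.0
shift cm [ 4.32 -0.13  0.17] rotvec [0.001 0.    0.001]
```

{"fn": "servo_tool", "kwargs": {"rows": "0.5 -0.1 0.1 0 0 0; 0.9 -0.1 0.1 0 0 0; 1.1 -0.1 0.1 0 0 0; 1.25 -0.1 0.1 0 0 0; 1.4 -0.1 0.1 0 0 0; 1.55 -0.1 0.1 0 0 0; 1.7 -0.1 0.1 0 0 0; 1.85 -0.1 0.1 0 0 0; 2.0 -0.1 0.1 0 0 0; 2.2 -0.1 0.1 0 0 0"}}

```text
clock: 3.5
position: [0.6246, -0.0438, 0.0214]
eef_rot: [0.671, 0.741, -0.0, 0.0]
contact_force: [-0.0, -2.6, 1.6]
finger_gap: -0.0004
finger_force: 1.3
```

```bash
python3 go.py -4 -93 22 0
```

```text
t 3.50 local mm [  -4.4 -114.9   21.4] yaw 0.000 F local [-0.3 -2.6  1.6] q [-0.07  0.51 -0.26  0.8  -0.    1.4 ] gap -0.0
shift cm [ 2.19  0.04 -0.06] rotvec [0. 0. 0.]
```

{"fn": "servo_tool", "kwargs": {"rows": "0.2 0 0 0 0 0; 0.4 0 0 0 0 0; 0.6 0 0 0 0 0; 0.8 0 0 0 0 0; 1.0 0 0 0 0 0; 1.2 0 0 0 0 0; 1.4 0 0 0 0 0; 1.55 0 0 0 0 0; 1.7 0 0 0 0 0; 1.8 0 0 0 0 0"}}

```text
clock: 4.5
position: [0.6227, -0.0256, 0.0214]
eef_rot: [0.671, 0.742, 0.0, 0.0]
contact_force: [0.1, -3.3, 1.2]
finger_gap: -0.0001
finger_force: 1.5
```

```bash
python3 go.py -4 -90 22 0
```

```text
t 4.50 local mm [ -4.4 -96.6  21.4] yaw 0.001 F local [-0.2 -3.3  1.2] q [-0.04  0.51 -0.26  0.8  -0.    1.43] gap -0.0
shift cm [ 0.66  0.04 -0.06] rotvec [0.    0.    0.001]
```

Now small steps until the force rises at the stop.

{"fn": "servo_tool", "kwargs": {"rows": "0.1 0 0 0 0 0; 0.2 0 0 0 0 0; 0.25 0 0 0 0 0; 0.3 0 0 0 0 0"}}

```text
clock: 4.9
position: [0.6224, -0.0227, 0.0214]
eef_rot: [0.671, 0.742, 0.0, 0.0]
contact_force: [0.6, -3.3, 1.3]
finger_gap: 0.0001
finger_force: 1.6
```

{"fn": "servo_tool", "kwargs": {"rows": "0.05 0 0 0 0 0; 0.1 0 0 0 0 0"}}

```text
clock: 5.1
position: [0.6223, -0.0217, 0.0214]
eef_rot: [0.671, 0.742, -0.0, 0.0]
contact_force: [0.7, -2.9, 3.0]
finger_gap: -0.0001
finger_force: 1.6
```

{"fn": "servo_tool", "kwargs": {"rows": "0.05 0 0 0 0 0; 0.1 0 0 0 0 0"}}

```text
clock: 5.3
position: [0.6222, -0.0207, 0.0214]
eef_rot: [0.671, 0.742, -0.0, 0.0]
contact_force: [0.5, -3.9, 2.1]
finger_gap: 0.0002
finger_force: 1.7
```

{"fn": "servo_tool", "kwargs": {"rows": "0.05 0 0 0 0 0; 0.1 0 0 0 0 0"}}

```text
clock: 5.5
position: [0.6221, -0.0198, 0.0214]
eef_rot: [0.671, 0.742, -0.0, 0.0]
contact_force: [0.3, -4.9, 1.6]
finger_gap: 0.0001
finger_force: 2.5
```

{"fn": "servo_tool", "kwargs": {"rows": "0.05 0 0 0 0 0"}}

```text
clock: 5.6
position: [0.6221, -0.0198, 0.0214]
eef_rot: [0.671, 0.741, -0.0, 0.001]
contact_force: [0.6, -6.3, 1.8]
finger_gap: 0.0001
finger_force: 3.2
```

{"fn": "servo_tool", "kwargs": {"rows": "0.05 0 0 0 0 0"}}

```text
clock: 5.7
position: [0.6221, -0.0198, 0.0214]
eef_rot: [0.671, 0.741, -0.001, 0.001]
contact_force: [1.4, -8.0, 2.4]
finger_gap: 0.0002
finger_force: 3.9
```

{"fn": "servo_tool", "kwargs": {"rows": "0.05 0 0 0 0 0"}}

```text
clock: 5.8
position: [0.6221, -0.0197, 0.0214]
eef_rot: [0.671, 0.741, -0.001, 0.001]
contact_force: [0.8, -9.2, 2.2]
finger_gap: -0.0001
finger_force: 4.6
```

The force rises 1.5 N per 0.5 mm with no motion, so the bar is seated, and at the expected place (y ≈ -91). Backing off.

{"fn": "servo_tool", "kwargs": {"rows": "0 0 0 0 0 0; 0 0 0 0 0 0; -1 0 0 0 0 0; -2.5 0 0 0 0 0; -2.5 0 -3 0 0 0; -2.5 0 -8 0 0 0; -2.5 0 -8 0 0 0; -2.5 0 -8 0 0 0"}}

```text
clock: 6.6
position: [0.6256, -0.0436, 0.1027]
eef_rot: [0.671, 0.741, 0.001, 0.001]
contact_force: [-1.4, -1.6, -0.8]
finger_gap: -0.0004
finger_force: 0.0
```

```bash
python3 go.py -130 35 100 0;python3 - <<'E'
from bench import capture
import cv2
for n,(x,y) in {"top":(250,125)}.items():
    a=capture(n)[y:y+120,x:x+140,::-1]
    cv2.imwrite(f"pics/{n}2.png",cv2.resize(a,None,fx=5,fy=5,interpolation=cv2.INTER_CUBIC))
E
```

```text
t 6.60 local mm [  -3.3 -114.8  102.7] yaw 0.000 F local [-1.6 -1.4 -0.8] q [-0.07  0.44 -0.17  0.96  0.    1.4 ] gap -0.0
shift cm [ 14.98 -12.67   0.24] rotvec [ 0.003 -0.     0.   ]
```

View pics/top2.png

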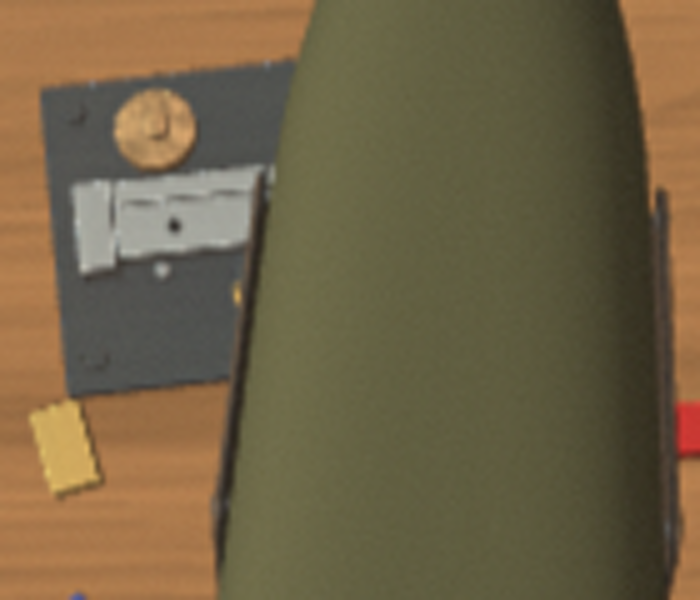

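The bar's end now meets the end stop at crop (115,215). Moving to the +y side of the handle.

{"fn": "servo_tool", "kwargs": {"rows": "4 -3 0 0 0 0; 8 -6.5 0 0 0 0; 12 -10 0 0 0 0; 15 -12.6 0.2 0 0 0; 15 -12.6 0.2 0 0 0; 15 -12.6 0.2 0 0 0; 15 -12.6 3 0 0 0; 15 -12.6 6.6 0 0 0; 15 -12.6 6.6 0 0 0; 15 -12.6 6.6 0 0 0"}}

```text
clock: 7.65
position: [0.4836, 0.0928, 0.0348]
eef_rot: [0.671, 0.741, -0.001, -0.001]
contact_force: [0.7, 0.2, 0.1]
finger_gap: -0.0001
finger_force: 0.0
```

```bash
python3 go.py -129 21 36 0
```

```text
t 7.65 local mm [-131.1   35.    34.8] yaw -0.001 F local [0.7 0.1 0.1] q [ 0.19  0.29 -0.57  0.71  0.    1.66] gap -0.0
shift cm [-1.4   0.21 -0.12] rotvec [-0.003  0.    -0.001]
```

```bash
cat > arc.py <<'E'
# arc.py th0 th1 n base_x base_y base_yaw : rows in tool axes from the base (commanded) pose
import sys,numpy as np
t0,t1,n,bx,by,bw=map(float,sys.argv[1:7])
e=float(sys.argv[7]) if len(sys.argv)>7 else 0
for t in np.linspace(t0,t1,int(n)):
    p=np.array([-38.9,0])+90*np.array([-np.cos(t),-np.sin(t)])-(20-e)*np.array([np.sin(t),-np.cos(t)])
    d=p-[bx,by]; tx=np.array([-np.sin(bw),np.cos(bw)]);ty=np.array([np.cos(bw),np.sin(bw)])
    print("%.2f: %.2f %.2f 0 0 0 %.3f | "%(t,d@tx/10,d@ty/10,-(t-bw)),np.round(p,1))
E
python3 arc.py -0.05 0.5 10 -131.1 35 0
```

```text
-0.05: -1.05 0.33 0 0 0 0.050 |  [-127.8   24.5]
0.01: -1.60 0.20 0 0 0 -0.011 |  [-129.1   19. ]
0.07: -2.15 0.10 0 0 0 -0.072 |  [-130.1   13.5]
0.13: -2.71 0.03 0 0 0 -0.133 |  [-130.8    7.9]
0.19: -3.28 0.00 0 0 0 -0.194 |  [-131.1    2.2]
0.26: -3.84 0.01 0 0 0 -0.256 |  [-131.    -3.4]
0.32: -4.40 0.04 0 0 0 -0.317 |  [-130.7   -9. ]
0.38: -4.96 0.12 0 0 0 -0.378 |  [-129.9  -14.6]
0.44: -5.51 0.22 0 0 0 -0.439 |  [-128.9  -20.1]
0.50: -6.06 0.36 0 0 0 -0.500 |  [-127.5  -25.6]
```

{"fn": "servo_tool", "kwargs": {"rows": "-0.6 0.2 -0.1 0 0 0; -1.0 0.2 -0.1 0 0 0; -1.3 0.2 -0.1 0 0 0; -1.6 0.2 -0.1 0 0 0; -1.8 0.15 -0.1 0 0 -0.03; -2.0 0.1 -0.1 0 0 -0.06; -2.2 0.1 -0.1 0 0 -0.08; -2.4 0.05 -0.1 0 0 -0.1"}}

```text
clock: 8.45
position: [0.4872, 0.0701, 0.0367]
eef_rot: [0.632, 0.775, 0.001, -0.0]
contact_force: [0.1, 3.6, 2.2]
finger_gap: 0.0001
finger_force: 1.5
```

```bash
python3 go.py; python3 arc.py 0.15 0.55 9 -130.6 11 0.1
```

```text
t 8.45 local mm [-129.8   12.1   36.7] yaw 0.102 F local [0.4 3.6 2.2] q [ 0.14  0.28 -0.57  0.71  0.    1.51] gap 0.0
0.15: -0.46 -0.07 0 0 0 -0.050 |  [-130.9    6.3]
0.20: -0.92 -0.14 0 0 0 -0.100 |  [-131.1    1.7]
0.25: -1.38 -0.18 0 0 0 -0.150 |  [-131.1   -2.9]
0.30: -1.84 -0.20 0 0 0 -0.200 |  [-130.8   -7.5]
0.35: -2.30 -0.20 0 0 0 -0.250 |  [-130.3  -12.1]
0.40: -2.76 -0.17 0 0 0 -0.300 |  [-129.6  -16.6]
0.45: -3.22 -0.13 0 0 0 -0.350 |  [-128.6  -21.1]
0.50: -3.67 -0.05 0 0 0 -0.400 |  [-127.5  -25.6]
0.55: -4.12 0.04 0 0 0 -0.450 |  [-126.1  -30. ]
```

Pushing with 3.6 N as expected; continuing along the arc.

{"fn": "servo_tool", "kwargs": {"rows": "-0.45 -0.05 0 0 0 -0.05; -0.9 -0.15 0 0 0 -0.1; -1.4 -0.2 0 0 0 -0.15; -1.85 -0.2 0 0 0 -0.2; -2.3 -0.2 0 0 0 -0.25; -2.75 -0.15 0 0 0 -0.3; -3.2 -0.1 0 0 0 -0.35; -3.65 -0.05 0 0 0 -0.4; -4.1 0.05 0 0 0 -0.45"}}

```text
clock: 9.35
position: [0.4954, 0.0298, 0.0365]
eef_rot: [0.443, 0.896, 0.0, -0.0]
contact_force: [-1.4, 2.8, 1.4]
finger_gap: -0.0
finger_force: 1.6
```

```bash
python3 go.py; python3 arc.py 0.6 1.0 9 -126.1 -30 0.55
```

```text
t 9.35 local mm [-125.6  -28.8   36.5] yaw 0.553 F local [-1.1  3.   1.4] q [ 0.06  0.29 -0.56  0.72  0.    0.98] gap -0.0
0.60: -0.45 -0.09 0 0 0 -0.050 |  [-124.5  -34.3]
0.65: -0.91 -0.15 0 0 0 -0.100 |  [-122.7  -38.5]
0.70: -1.37 -0.20 0 0 0 -0.150 |  [-120.6  -42.7]
0.75: -1.83 -0.22 0 0 0 -0.200 |  [-118.4  -46.7]
0.80: -2.29 -0.21 0 0 0 -0.250 |  [-116.   -50.6]
0.85: -2.75 -0.19 0 0 0 -0.300 |  [-113.3  -54.4]
0.90: -3.21 -0.14 0 0 0 -0.350 |  [-110.5  -58.1]
0.95: -3.66 -0.07 0 0 0 -0.400 |  [-107.5  -61.6]
1.00: -4.11 0.03 0 0 0 -0.450 |  [-104.4  -64.9]
```

{"fn": "servo_tool", "kwargs": {"rows": "-0.45 -0.1 0 0 0 -0.05; -0.9 -0.15 0 0 0 -0.1; -1.35 -0.2 0 0 0 -0.15; -1.85 -0.2 0 0 0 -0.2; -2.3 -0.2 0 0 0 -0.25; -2.75 -0.2 0 0 0 -0.3; -3.2 -0.15 0 0 0 -0.35; -3.65 -0.05 0 0 0 -0.4; -4.1 0.05 0 0 0 -0.45"}}

```text
clock: 10.25
position: [0.5198, -0.0026, 0.0362]
eef_rot: [0.232, 0.973, 0.0, -0.001]
contact_force: [-1.6, 1.8, 2.3]
finger_gap: 0.0
finger_force: 1.8
```

```bash
python3 go.py; python3 arc.py 1.05 1.35 7 -104.4 -64.9 1.0;python3 arc.py 1.4 1.57 4 -79.5 -83.2 1.35
```

```text
t 10.25 local mm [-104.5  -63.5   36.2] yaw 1.003 F local [-1.4  2.   2.3] q [-0.01  0.33 -0.51  0.73  0.    0.46] gap 0.0
1.05: -0.46 -0.09 0 0 0 -0.050 |  [-101.   -68.1]
1.10: -0.91 -0.15 0 0 0 -0.100 |  [-97.5 -71.1]
1.15: -1.37 -0.20 0 0 0 -0.150 |  [-93.9 -74. ]
1.20: -1.83 -0.22 0 0 0 -0.200 |  [-90.2 -76.6]
1.25: -2.29 -0.21 0 0 0 -0.250 |  [-86.3 -79.1]
1.30: -2.75 -0.19 0 0 0 -0.300 |  [-82.2 -81.4]
1.35: -3.21 -0.14 0 0 0 -0.350 |  [-78.1 -83.4]
1.40: -0.59 -0.08 0 0 0 -0.050 |  [-73.9 -85.3]
1.46: -1.11 -0.15 0 0 0 -0.107 |  [-69.  -87.1]
1.51: -1.63 -0.20 0 0 0 -0.163 |  [-64.  -88.7]
1.57: -2.15 -0.21 0 0 0 -0.220 |  [-59. -90.]
```

{"fn": "servo_tool", "kwargs": {"rows": "-0.45 -0.1 0 0 0 -0.05; -0.9 -0.15 0 0 0 -0.1; -1.35 -0.2 0 0 0 -0.15; -1.8 -0.2 0 0 0 -0.2; -2.3 -0.2 0 0 0 -0.25; -2.75 -0.2 0 0 0 -0.3; -3.2 -0.15 0 0 0 -0.35"}}

```text
clock: 10.95
position: [0.5471, -0.0184, 0.0359]
eef_rot: [0.059, 0.998, 0.0, -0.001]
contact_force: [-4.1, 2.5, 2.7]
finger_gap: 0.0
finger_force: 1.9
```

```bash
python3 go.py; python3 arc.py 1.4 1.57 4 -78.1 -83.4 1.35
```

```text
t 10.95 local mm [-79.  -82.   35.9] yaw 1.353 F local [-3.8  2.9  2.7] q [-0.03  0.38 -0.44  0.76  0.    0.08] gap 0.0
1.40: -0.45 -0.09 0 0 0 -0.050 |  [-73.9 -85.3]
1.46: -0.97 -0.17 0 0 0 -0.107 |  [-69.  -87.1]
1.51: -1.49 -0.21 0 0 0 -0.163 |  [-64.  -88.7]
1.57: -2.01 -0.22 0 0 0 -0.220 |  [-59. -90.]
```

{"fn": "servo_tool", "kwargs": {"rows": "-0.25 -0.05 0 0 0 -0.03; -0.5 -0.1 0 0 0 -0.06; -0.75 -0.15 0 0 0 -0.08; -1.0 -0.2 0 0 0 -0.11; -1.2 -0.2 0 0 0 -0.13; -1.4 -0.2 0 0 0 -0.15"}}

```text
clock: 11.55
position: [0.5613, -0.0223, 0.0359]
eef_rot: [-0.015, 1.0, -0.0, -0.001]
contact_force: [-4.3, 1.6, -0.5]
finger_gap: 0.0001
finger_force: 2.0
```

{"fn": "servo_tool", "kwargs": {"rows": "-0.15 0 0 0 0 -0.02; -0.3 0 0 0 0 -0.04"}}

```text
clock: 11.75
position: [0.5648, -0.0228, 0.036]
eef_rot: [-0.035, 0.999, -0.001, -0.001]
contact_force: [-3.8, -1.5, -1.5]
finger_gap: -0.0001
finger_force: 2.0
```

```bash
python3 go.py
```

```text
t 11.75 local mm [-61.8 -88.1  36. ] yaw 1.542 F local [-3.9 -1.1 -1.5] q [-0.04  0.4  -0.4   0.77 -0.   -0.11] gap -0.0
```

{"fn": "servo_tool", "kwargs": {"rows": "-0.1 0 0 0 0 -0.01; -0.2 0 0 0 0 -0.03"}}

```text
clock: 11.95
position: [0.5663, -0.023, 0.036]
eef_rot: [-0.05, 0.999, -0.001, -0.001]
contact_force: [-8.4, -4.2, 0.1]
finger_gap: 0.0002
finger_force: 4.2
```

{"fn": "servo_tool", "kwargs": {"rows": "-0.1 0 0 0 0 0"}}

```text
clock: 12.05
position: [0.5662, -0.023, 0.0359]
eef_rot: [-0.05, 0.999, -0.001, -0.002]
contact_force: [-10.9, -4.3, 4.4]
finger_gap: 0.0001
finger_force: 5.6
```

{"fn": "servo_tool", "kwargs": {"rows": "-0.1 0 0 0 0 0"}}

```text
clock: 12.15
position: [0.5663, -0.0229, 0.0359]
eef_rot: [-0.049, 0.999, -0.001, -0.003]
contact_force: [-13.7, -4.6, 6.8]
finger_gap: -0.0004
finger_force: 7.0
```

{"fn": "servo_tool", "kwargs": {"rows": "-0.05 0 0 0 0 0"}}

```text
clock: 12.25
position: [0.5663, -0.023, 0.0359]
eef_rot: [-0.049, 0.999, -0.001, -0.003]
contact_force: [-13.3, -4.2, 6.9]
finger_gap: -0.0001
finger_force: 7.3
```

At the stop: no motion while the force climbed to about 14 N. Holding for 0.6 s.

{"fn": "servo_tool", "kwargs": {"rows": "0 0 0 0 0 0; 0 0 0 0 0 0; 0 0 0 0 0 0; 0 0 0 0 0 0; 0 0 0 0 0 0; 0 0 0 0 0 0"}}

```text
clock: 12.85
position: [0.5662, -0.0229, 0.0359]
eef_rot: [-0.049, 0.999, -0.001, -0.003]
contact_force: [-13.1, -3.6, 5.8]
finger_gap: 0.0003
finger_force: 6.7
```

{"fn": "servo_tool", "kwargs": {"rows": "0.5 0 0 0 0 0; 1.5 0 0 0 0 0; 3 0 0 0 0 0; 3 0 -4 0 0 0; 3 0 -9 0 0 0; 3 0 -14 0 0 0; 3 0 -14 0 0 0; 3 0 -14 0 0 0"}}

```text
clock: 13.65
position: [0.542, -0.0247, 0.1787]
eef_rot: [-0.05, 0.999, -0.0, 0.003]
contact_force: [0.9, 0.0, -1.0]
finger_gap: -0.0001
finger_force: 0.0
```

```bash
python3 go.py
```

```text
t 13.65 local mm [-84.7 -87.7 178.7] yaw 1.571 F local [ 0.9 -0.1 -1. ] q [-0.05  0.23 -0.28  1.05  0.   -0.15] gap -0.0
```

{"fn": "servo_tool", "kwargs": {"rows": "3 0 0 0 0 0; 6 0 0 0 0 0; 8 0 0 0 0 0; 8 0 0 0 0 0; 8 0 0 0 0 0"}}

```text
clock: 14.15
position: [0.4603, -0.0325, 0.1757]
eef_rot: [-0.05, 0.999, 0.0, 0.0]
contact_force: [-0.3, -0.9, -0.2]
finger_gap: 0.0001
finger_force: 0.0
```

```bash
python3 - <<'E'
from bench import capture
import cv2
a=capture("scene")[180:300,265:405,::-1]
cv2.imwrite("pics/s3.png",cv2.resize(a,None,fx=5,fy=5,interpolation=cv2.INTER_CUBIC))
E
```

```text
(no output)
```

View pics/s3.png

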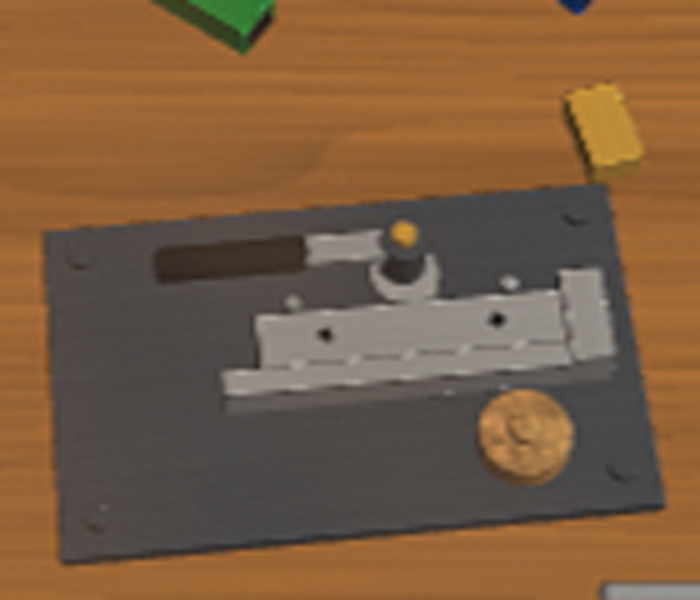

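The bar meets the end stop at crop (560,325) and lies along the fence. The lever at (155-400,260) is parallel to the bar, and the bystanders in this crop are unmoved.

```bash
python3 -c "
from bench import ticket
print(ticket.close_job())"
```

```text
the job is handed in; nothing more can be done
None
```

The bar is seated against the end stop and the cam lever is at its own stop, pressed there with about 14 N for over half a second and then released. I have handed the job in; it gave no verdict back.

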